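Set the nut and flip the cam lever to clamp a clock plate

TASK

Clamp the brass clock plate in its fixture for engraving. First, with the cam lever still up, turn the wing nut on top of the clamp post clockwise, less than a quarter turn, until its wings lie in line with the grey clamp arm: that sets the right lock force. Then push the cam lever over and fully down so that the pad holds the plate, let go, and leave the plate on its pins and the other things on the bench where they are.

Things in the scene. Friction and masses are not known exactly. Their poses are not given: they have to be found in the camera images.
- fixture: Aluminium base of the clamping fixture, fixed on the bench, 170 (x) by 200 (y) by 15 mm high. Origin: on the bench, directly under the clamp pad and under the middle of the clock plate. The clamp post stands at y = +100 mm of this frame; the grey clamp arm (32 mm wide, its top about 105 mm above the bench) runs from the post along -y to just past the pad (y = -22 mm); the lever points on along -y. z is up. The base reaches from y = -65 to +135 mm.
- nut_grip (a point): Centre of the wings of the steel wing nut, on the nut's vertical axis, about 145 to 150 mm above the bench. The wings are one flat-sided upright bar, 64 mm long (y of this frame), 12 mm thick (x), 36 mm tall (centre +/-18 mm), over a round hub 28 mm wide. Nothing stands within 80 mm around it at or above this height. The frame turns with the nut.
- clamp_nut (a joint): Angle of the wing nut, rad; grows clockwise seen from above. 0: wings in line with the clamp arm (the fixture's y), the right setting. It starts loose, between -1.4 and -0.7. It stops at -1.6 and +1.0, turns against about 0.2 N m of friction and stays where it is left. Arm, nut and lever go down 3 mm per rad. Each 0.1 rad beyond or short of 0 changes the lock force by about 1 N from about 14 N.
- cam_lever (a joint): Angle of the cam lever, rad. About 0 (0 to 0.12 at the start): open, standing up at 1.15 rad (66 degrees) above level and leaning away from the post. 1.15: closed, level, pointing along the fixture's -y, where it meets its stop. Its axle is level, along the fixture's x. It has about 0.15 N m of friction, needs 2 to 4 N at its end, and stays where it is left.
- lever_end (a point): A point in the middle of the lever's black handle, 90 mm from its axle (the handle spans 45 to 110 mm from the axle, 20 mm wide along the axle, 12 mm thick). To close, this point swings outward (fixture's -y) and down, from about 205 to about 122 mm above the bench.
- lever_pivot (a point): Middle of the lever's axle, on top of the clamp arm above the pad, about 122 to 126 mm above the bench. Axes as the fixture's.
- clamp_pad: Black round pad under the arm, 26 mm wide, on a spring plunger; it comes down up to 7 mm as the lever closes. The clearance over the plate is 3 mm with the nut right and the lever open. Origin on its axis, near the bench.
- clock_plate: Brass clock plate, 140 (x) by 90 (y) by 6 mm, about 0.5 kg, lying loose on the fixture base over two 8 mm upright pins. Origin: centre of its underside, 15 mm above the bench. Axes as the fixture's.
- screwdriver: Bystander: screwdriver, 150 mm, lying beside the fixture.
- tweezers: Bystander: steel tweezers, 135 mm, lying beside the fixture.
- loupe: Bystander: black eyepiece loupe, 40 mm wide, 30 mm high, near the lever's side of the base.
- dust_cover: Bystander: clear dust cover with a knob, 116 mm wide, 78 mm high.
- pliers: Bystander: yellow-handled pliers, 165 mm.
- parts_dish: Bystander: grey dish, 100 mm wide.
- wristwatch: Bystander: steel wristwatch, laid out flat, 160 mm.
Not all that is in view belongs to the job. What is meant by the clock_plate is not green, orange or turquoise, and is the larger of those in its own colour.

How it is judged:
By the outcome, as a careful person would: the job done as asked, in the order asked, and still so for the second after the job is handed in, with the robot touching nothing.
It also fails if it takes over 48 s, if anything falls off the work surface, if the arm or the gripper's body presses on something with over 40 N, if the wrist force passes 120 N, or if a joint passes its speed limit or range.

ROBOT

A 7-joint arm with a two-finger parallel gripper is mounted at the origin on the work surface. World frame = base frame: x ahead of the robot, y to its left, z up, the work surface at z = 0. Lengths are in m, angles in rad, forces in N, time in s.
With the tool pointing down it reaches from about 0.425 to 0.925 m from the base axis. Payload 6.8 kg.
Tool frame: the origin (TCP) lies at the very end of the fingers, on their centre line; the grasp point (between the pads) lies 19 mm behind it; x points along the fingers, y is the direction in which the jaws open and shut, and the axes are right-handed (so a half turn about x gives the same grasp; the last joint's range is limited). The gripper opens to 85 mm and grips with 20 to 120 N. Pads are 22 mm wide; open, the fingers measure 114 mm over their backs; the gripper's body (76 mm by 85 mm) begins 54 mm behind the grasp point. The pads swing forward as they close: fully open they stand 13 mm farther back than shut.
Start: joints at [-1.234, 0.477, 0.022, 1.555, -0.011, 1.109, -0.083], TCP at [0.29, 0.609, 0.231] pointing down, gripper open.
Joint ranges: [-2.96, 2.96], [-0.34, 2.1], [-1.41, 1.46], [0.24, 2.44], [-1.37, 4.51], [0.17, 1.92], [-2.96, 2.96]. Speed limits (rad/s): [2.39, 2.39, 3.14, 3.14, 3.14, 3.14, 3.14].

INTERFACE

Orientations are given as a unit quaternion [w, x, y, z].
In Python, from bench import robot gives the robot as it stands.
- The arm moves only by the tool apply_moves, never from a script. Its argument "commands" is a list of rows, each a list of 5 numbers: the shift along the tool's x, y, z in cm, then the turn about the tool's x in rad, then the closure in counts, from 0 (fully open) to 255 (shut). In form: [[dx, dy, dz, spin, grip], ...]. A call has 1 to 5 rows; each row shifts and turns the pose as measured when the row begins, along the tool's axes as they then stand; what a row does not reach is not made up. A row lasts 1/12 s, in which the tool goes at most 41.7 mm and 7.16 degrees, less where a joint would pass 70% of its speed; a pose out of reach is approached as far as the arm can. A call is refused whole if a number of a shift passes 4.17 or a number of a turn 0.125, either way. A call with a gripper value outside its range is refused whole. The fingers move at their own pace and stop on an object; the grip force is fixed at half the most. Time passes only in rows, so rows that do not move let the fingers close. It gives the time, the measured TCP pose, the force and the opening at its end, in the units of the state.
- robot.observe(): the state, without advancing time (a new reading comes with each control period).
- robot.camera(name): name is "side" or "top"; returns a dict with "pixels" (400x640x3 uint8, red, green, blue), "range_z" (400x640 float32, m along the optical axis (not along the pixel's ray), 0 where there is no reading), "fx", "fy", "cx", "cy" (pixels), "R" (3x3) and "t" (3): a world point X has camera coordinates R X + t. Camera axes: x right, y down, z forward; pixel columns grow to the right and rows downward; lengths in m; the calibration is good to about 2 mm. A picture is of the moment at which its call begins.
- robot.close_job(): hands the job in, once; it reports no verdict.
Trained networks look in a picture, given as the dict that the camera call returned (one of the last four; its "shot" number tells which), for a name from the list of things; names that differ only in an ending like _2 or _b are one class to them, and where a whole thing is asked for, a point or a joint stands for the part that bears it (a point fixed in the world has none). Each returns a list of dicts, best first, with "p" (0 to 1); they miss things now and then, are a little off and sometimes report something else, mostly with a low value. They report only what shows in the picture. A call takes as long as a camera call. They do not tell look-alikes from the thing itself.
- robot.trace(target, picture): "mask" (400x640 bool, what is visible of it) and "box" ([left, top, right, bottom] in pixels, round what is visible of it).
The state is a dict: "time_s": time; "joints": joint angles; "dq": joint speeds; "joint_efforts": joint torques, N m; "position": TCP position; "ee_rot": TCP orientation; "wrist_force": force on the tool from outside, world axes, zero at the start; "moment": the same for the moment, N m; "grip_width": opening from 0.0 (shut) to 1.0 (fully open).
Only numpy, scipy, OpenCV 4.12 (cv2) and the standard library are available. Lean on these libraries where they do the work, as an engineer would, in place of code of your own. Each camera call takes 0.05 s, during which the arm holds its last target.

## Working session

There is one attempt and no reset: what is moved stays moved. The work goes in short steps, Python scripts to look and compute and a tool call to move; the robot and the scene stay as the last step left them, time stands still between calls to the robot, and variables do not carry over. Pictures are saved under pics/ and viewed, and the job is handed in when it is done.

Besides the shell and the picture viewer there is one more tool, called after "Call:" by a JSON object that holds its "api" and its "payload". apply_moves: Moves the arm, as the interface text tells. Its arguments: {"type":"object","properties":{"commands":{"type":"array","items":{"type":"array","items":{"type":"number"}}}},"required":["commands"]}

```bash
mkdir -p pics; ls
cat > h.py <<'E'
import numpy as np, cv2
from bench import robot
def save(c,n): cv2.imwrite('pics/'+n+'.png',c['pixels'][:,:,::-1])
def world(c,u,v,z=None):
    z=c['range_z'][int(round(v)),int(round(u))] if z is None else z
    p=np.array([(u-c['cx'])/c['fx']*z,(v-c['cy'])/c['fy']*z,z])
    return c['R'].T@(p-c['t'])
def cloud(c,mask):
    v,u=np.nonzero(mask&(c['range_z']>0)); z=c['range_z'][v,u]
    p=np.stack([(u-c['cx'])/c['fx']*z,(v-c['cy'])/c['fy']*z,z],1)
    return (p-c['t'])@c['R']
E
python3 - <<'E'
from h import *
np.set_printoptions(precision=4,suppress=True)
s=robot.observe(); print(s)
for n in ('top','side'):
    c=robot.camera(n); save(c,n+'0'); print(n,-c['R'].T@c['t'],c['R'],c['fx'])
    for t in ['fixture','nut_grip','lever_end','clock_plate','clamp_pad']:
        for d in robot.trace(t,c)[:3]:
            P=cloud(c,d['mask']); print(t,d['p'],d['box'],np.median(P,0) if len(P) else None,np.percentile(P,[2,98],axis=0).ravel() if len(P) else '')
E
```

```text
pics
{'time_s': 0.0, 'joints': array([-1.2341,  0.4778,  0.0223,  1.5564, -0.0115,  1.1093, -0.0831]), 'dq': array([ 0.0016, -0.0016,  0.001 ,  0.0011, -0.0007,  0.0007,  0.0003]), 'joint_efforts': array([ -0.0002, -59.6462,   1.6076, -28.1192,   0.0124,   0.0093,
        -0.    ]), 'position': array([0.2902, 0.6088, 0.2303]), 'ee_rot': array([ 0.6896,  0.1553,  0.6898, -0.1566]), 'wrist_force': array([ 0.1748, -1.4902,  0.7673]), 'moment': array([-0.0016, -0.064 , -0.0275]), 'grip_width': 0.9988632414788456}
top [ 0.2418 -0.0057  1.3555] [[ 0.0016 -0.9997 -0.0236]
 [-0.9847  0.0025 -0.1743]
 [ 0.1743  0.0235 -0.9844]] 456.5256155714921
nut_grip 0.47 [312.5, 138.2, 329.2, 157.3] [0.5726 0.0175 0.1623] [ 0.5523 -0.0014  0.1067  0.5997  0.0391  0.1705]
lever_end 0.56 [350.4, 148.2, 379.4, 160.9] [ 0.5598 -0.1087  0.1808] [ 0.5481 -0.1551  0.0034  0.6214 -0.0699  0.2259]
lever_end 0.42 [313.8, 137.4, 329.2, 161.1] [0.574  0.0175 0.1634] [ 0.5529 -0.0013  0.1097  0.5996  0.0366  0.1705]
clock_plate 0.86 [378.3, 203.8, 408.5, 243.6] [ 0.3865 -0.198   0.0059] [ 0.3366 -0.2391 -0.0001  0.43
[... 881 characters left out ...]
359.9, 188.8, 372.5, 217.9] [ 0.5567 -0.1131  0.1791] [ 0.5468 -0.1344  0.1185  0.568  -0.0824  0.2232]
lever_end 0.17 [331.5, 239.0, 387.4, 263.1] [ 0.5553 -0.0898  0.021 ] [ 0.4945 -0.1311  0.0165  0.6277 -0.0333  0.0239]
clock_plate 0.85 [237.6, 217.2, 275.7, 245.0] [0.3385 0.1237 0.0059] [0.2832 0.0577 0.0018 0.3973 0.1993 0.0086]
clock_plate 0.82 [328.5, 238.0, 389.6, 263.9] [ 0.5545 -0.0887  0.0209] [ 0.4936 -0.1312  0.0153  0.63   -0.0324  0.0242]
clock_plate 0.79 [212.7, 340.2, 269.5, 400.0] [ 0.1946 -0.3471  0.006 ] [ 0.1381 -0.4099  0.0003  0.2516 -0.2706  0.0086]
clamp_pad 0.44 [353.9, 244.2, 363.6, 250.7] [ 0.559  -0.0862  0.0358] [ 0.5514 -0.093   0.0257  0.5723 -0.0748  0.0434]
```

Run:
```python
from h import *
c=robot.camera('top'); cv2.imwrite('pics/t1.png',cv2.resize(c['pixels'][110:260,270:470,::-1],None,fx=4,fy=4,interpolation=cv2.INTER_CUBIC))
c=robot.camera('side'); cv2.imwrite('pics/s1.png',cv2.resize(c['pixels'][160:290,270:470,::-1],None,fx=4,fy=4,interpolation=cv2.INTER_CUBIC))
```

```text
(no output)
```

View pics/top0.png

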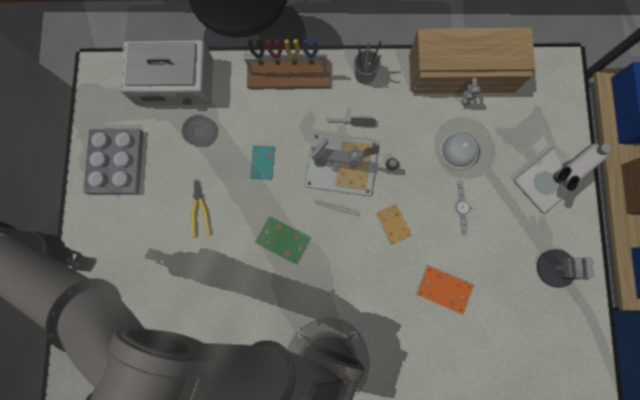

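View pics/side0.png

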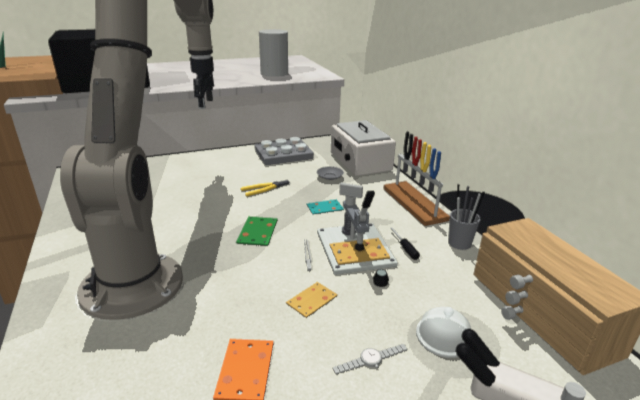

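View pics/t1.png

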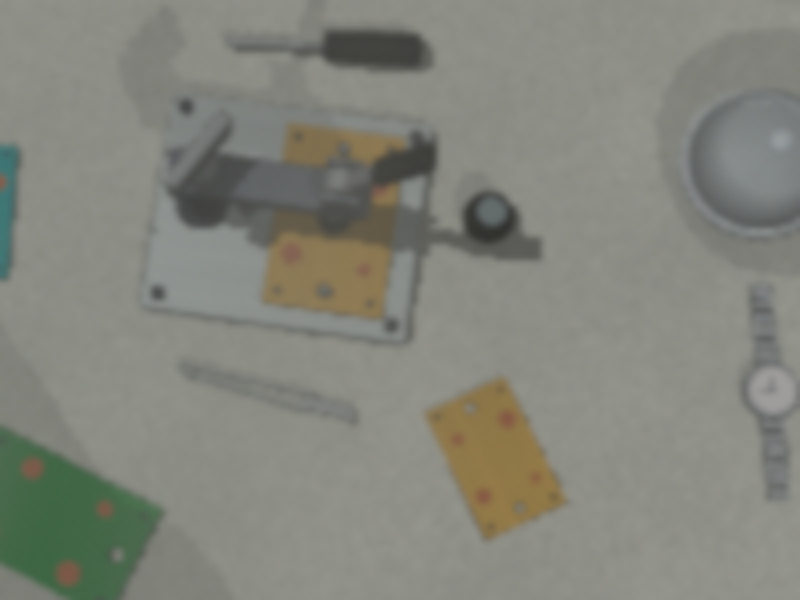

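View pics/s1.png

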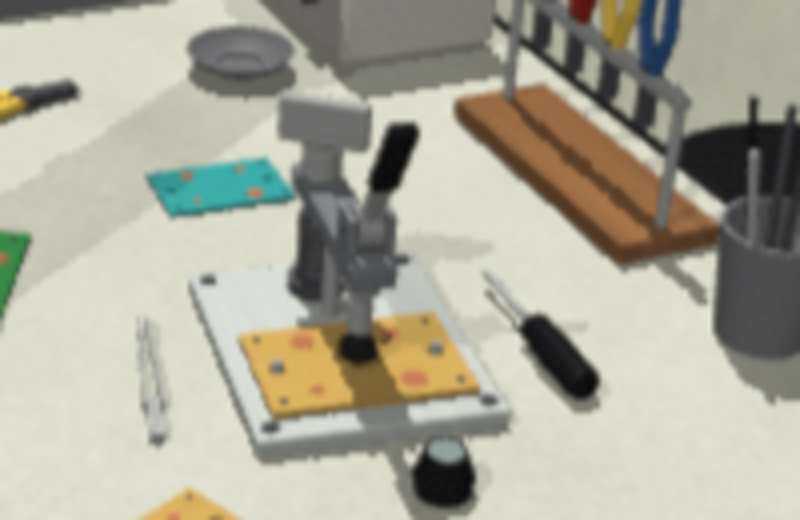

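The top view shows the fixture at pixels x 305–378, y 133–195, with the brass plate on it. The smaller brass look-alike is at (393,224). The wing nut is at (321,148), turned about 55° from the arm, and the lever stands up at (370,150). Next I measure these precisely.

```bash
cat > meas.py <<'E'
from h import *
np.set_printoptions(precision=4,suppress=True)
def meas(yawpr=True):
    for n in ('top','side'):
        c=robot.camera(n); m=np.ones(c['range_z'].shape,bool)
        v,u=np.nonzero(m&(c['range_z']>0)); P=cloud(c,m); col=c['pixels'][v,u].astype(int)
        box=(abs(P[:,0]-.56)<.16)&(abs(P[:,1]+.05)<.16)
        # plate by colour
        hsv=cv2.cvtColor(c['pixels'],cv2.COLOR_RGB2HSV)[v,u]
        pl=box&(hsv[:,1]>100)&(hsv[:,0]<30)&(P[:,2]>.013)&(P[:,2]<.035)
        # aluminium base
        ba=box&(P[:,2]>.009)&(P[:,2]<.028)
        for nm,k in (('plate',pl),('base',ba)):
            q=P[k]; 
            if len(q)<10: continue
            r=cv2.minAreaRect((q[:,:2]*1000).astype(np.float32)); print(n,nm,k.sum(),r,'z',np.median(q[:,2]))
        nt=(abs(P[:,0]-.575)<.05)&(abs(P[:,1]-.017)<.05)&(P[:,2]>.136)&(P[:,2]<.2)
        q=P[nt]; r=cv2.minAreaRect((q[:,:2]*1000).astype(np.float32)); cen=q.mean(0)
        w,V=np.linalg.eigh(np.cov(q[:,:2].T)); d=V[:,1]
        print(n,'nut',nt.sum(),r,cen,'z',np.percentile(q[:,2],[2,50,98]),'dir',np.degrees(np.arctan2(d[1],d[0])))
        lv=(abs(P[:,0]-.56)<.05)&(P[:,1]<-.06)&(P[:,1]>-.22)&(P[:,2]>.11)&(col.max(1)<70)
        q=P[lv]; 
        if len(q)>5: print(n,'lever',lv.sum(),q.mean(0),np.percentile(q,[2,98],axis=0).ravel())
        ar=(abs(P[:,0]-.565)<.05)&(P[:,1]<-.005)&(P[:,1]>-.06)&(P[:,2]>.09)&(P[:,2]<.12)
        q=P[ar]; w,V=np.linalg.eigh(np.cov(q[:,:2].T)); d=V[:,1]
        print(n,'arm',ar.sum(),q.mean(0),np.degrees(np.arctan2(d[1],d[0])),np.median(q[:,2]))
meas()
E
python3 meas.py
```

```text
top plate 170 ((501.5544738769531, -120.14109802246094), (246.32391357421875, 78.3609619140625), 20.57016372680664) z 0.022332663712031457
top base 3096 ((556.7218017578125, -51.99580383300781), (314.6885986328125, 314.6415100097656), 0.2457323968410492) z 0.0183687216190039
top nut 144 ((577.978759765625, 18.8720703125), (12.901335716247559, 64.78878021240234), 52.22220230102539) [0.5766 0.0179 0.1615] z [0.1397 0.1654 0.1711] dir 141.2546971324819
top lever 68 [ 0.5561 -0.1165  0.2065] [ 0.5487 -0.1296  0.1823  0.5636 -0.1018  0.2242]
top arm 234 [ 0.5688 -0.0326  0.1084] 75.67178106132589 0.10877923013577484
side plate 975 ((563.4325561523438, -81.95901489257812), (91.79071807861328, 141.0333251953125), 82.04638671875) z 0.02085941384615304
side base 2695 ((569.4869995117188, -79.48475646972656), (261.94012451171875, 300.643798828125), 78.8952865600586) z 0.01698290097017593
side nut 259 ((576.6602172851562, 17.92047882080078), (15.297975540161133, 65.19784545898438), 51.624481201171875) [0.5765 0.0153 0.1528] z [0.1367 0.153  0.1666] dir 141.12416775094144
side lever 116 [ 0.5559 -0.121   0.1933] [ 0.5473 -0.1352  0.1349  0.5655 -0.0929  0.221 ]
side arm 94 [ 0.5638 -0.0257  0.105 ] 58.22757857778475 0.1067879226157
```

Run:
```python
from h import *
np.set_printoptions(precision=4,suppress=True)
def onz(c,u,v,z0):
    o=-c['R'].T@c['t']; d=c['R'].T@np.array([(u-c['cx'])/c['fx'],(v-c['cy'])/c['fy'],1]); return o+d*(z0-o[2])/d[2]
import itertools
c=robot.camera('top')
pts={'A':(186,106),'B':(415,133),'C':(157,292),'D':(391,325)}
for n,(cam,off,pp) in {'top':('top',(270,110),pts),'side':('side',(270,160),{'A':(489,400),'C':(207,280),'D':(270,427)})}.items():
    c=robot.camera(cam)
    g={k:onz(c,off[0]+(a+.5)/4-.5,off[1]+(b+.5)/4-.5,.015) for k,(a,b) in pp.items()}
    print(n,g)
    for k,l in itertools.combinations(g,2):
        d=g[k]-g[l]; print(k,l,np.linalg.norm(d),np.degrees(np.arctan2(d[1],d[0])))
# robust plate edges in side: mask colour, contour -> plane z=.021
c=robot.camera('side'); hsv=cv2.cvtColor(c['pixels'],cv2.COLOR_RGB2HSV)
m=((hsv[:,:,1]>90)&(hsv[:,:,0]<30)).astype(np.uint8); d=[x for x in robot.trace('clock_plate',c) if abs(x['box'][0]-328)<15][0]
mm=d['mask']; v,u=np.nonzero(mm); P=np.array([onz(c,a,b,.021) for a,b in zip(u,v)]); print(cv2.minAreaRect((P[:,:2]*1000).astype(np.float32)))
c=robot.camera('top'); ds=[x for x in robot.trace('clock_plate',c) if abs(x['box'][0]-337)<15]
for d in ds:
  v,u=np.nonzero(d['mask']); P=np.array([onz(c,a,b,.021) for a,b in zip(u,v)]); print(cv2.minAreaRect((P[:,:2]*1000).astype(np.float32)))
from scipy.spatial.transform import Rotation as Ro
s=robot.observe(); q=s['ee_rot']; R=Ro.from_quat(q,scalar_first=True).as_matrix(); print(s['time_s'],s['position'],'\n',R)
```

```text
top {'A': array([0.6546, 0.0323, 0.015 ]), 'B': array([ 0.6324, -0.1414,  0.015 ]), 'C': array([0.5101, 0.0537, 0.015 ]), 'D': array([ 0.4845, -0.1207,  0.015 ])}
A B 0.17515437228360012 82.70775844758157
A C 0.1461118422817609 -8.417569987831342
A D 0.22882729670074195 41.97534702106106
B C 0.2302888487807259 -57.920472191264736
B D 0.1493263640174797 -7.966401494728115
C D 0.17629657971582458 81.65719181925756
side {'A': array([ 0.629 , -0.1434,  0.015 ]), 'C': array([0.5093, 0.0518, 0.015 ]), 'D': array([ 0.4839, -0.1215,  0.015 ])}
A C 0.22899889663863512 -58.48257500678354
A D 0.1467097998765616 -8.604606129430627
C D 0.1751115438690479 81.6771577469546
((561.943603515625, -82.85991668701172), (98.1814193725586, 142.7859344482422), 81.0701675415039)
((564.1409912109375, -79.7369613647461), (90.67495727539062, 142.9932403564453), 81.7786865234375)
1.15 [0.2905 0.6093 0.2313] 
 [[ 0.      0.4303  0.9027]
 [ 0.      0.9027 -0.4303]
 [-1.      0.     -0.    ]]
```

Call:
{"api": "apply_moves", "payload": {"commands": [[0,-2.5,3.1,0,0],[0,-2.5,3.1,0,0],[0,-2.5,3.1,0,0],[0,-2.5,3.1,0,0],[0,-2.5,3.1,0,0]]}}

```text
time_s: 1.57
position: [0.3714, 0.4347, 0.2293]
ee_rot: [0.689, 0.151, 0.693, -0.148]
wrist_force: [1.5, 0.6, -0.9]
grip_width: 1.001
```

Call:
{"api": "apply_moves", "payload": {"commands": [[0,-2.5,3.1,0,0],[0,-2.5,3.1,0,0],[0,-2.5,3.1,0,0],[0,-2.5,3.1,0,0],[0,-2.5,3.1,0,0]]}}

```text
time_s: 1.98
position: [0.4638, 0.248, 0.2292]
ee_rot: [0.69, 0.152, 0.692, -0.146]
wrist_force: [1.6, 0.1, -0.6]
grip_width: 0.998
```

Call:
{"api": "apply_moves", "payload": {"commands": [[0,-2.5,3.1,0,0],[0,-2.5,3.1,0,0],[0,-2,2.5,0,0],[0,-1,1,0,0],[0,0,0,0,0]]}}

```text
time_s: 2.4
position: [0.5248, 0.1185, 0.23]
ee_rot: [0.691, 0.157, 0.689, -0.151]
wrist_force: [-0.1, 0.9, -0.4]
grip_width: 1.001
```

```bash
cat > go.py <<'E'
from h import *
from scipy.spatial.transform import Rotation as Ro
import sys
np.set_printoptions(precision=4,suppress=True)
def go(x,y,z,yd=None):
    s=robot.observe(); R=Ro.from_quat(s['ee_rot'],scalar_first=True).as_matrix()
    ya=np.degrees(np.arctan2(R[1,1],R[0,1])); d=R.T@(np.array([x,y,z])-s['position'])*100
    print('t',s['time_s'],'pos',s['position'],'tool y deg',ya,'xtool',R[:,0],'F',s['wrist_force'],'M',s['moment'],'g',s['grip_width'],'j',s['joints'])
    print('delta tool cm',d, 'spin', None if yd is None else np.radians(ya-yd))
a=[float(v) for v in sys.argv[1:]]
go(*a)
E
python3 go.py .5775 .0175 .231 51.5
```

```text
t 2.4 pos [0.5248 0.1185 0.23  ] tool y deg 64.85658670778552 xtool [ 0.0037  0.007  -1.    ] F [-0.0827  0.8819 -0.4048] M [-0.0347  0.0438 -0.0085] g 1.0009191959710875 j [-0.5344  0.251   0.2379  1.902  -0.0767  0.9911  0.87  ]
delta tool cm [-0.1495 -6.904   9.0622] spin 0.23311641487896714
```

Call:
{"api": "apply_moves", "payload": {"commands": [[0,-2.3,3.0,0,0],[0,-2.3,3.0,0,0],[0,-2.0,2.6,0.08,0],[0,0,0,0.12,0],[0,0,0,0.03,0]]}}

```text
time_s: 2.82
position: [0.5761, 0.0244, 0.23]
ee_rot: [0.668, 0.237, 0.667, -0.229]
wrist_force: [-0.2, 0.4, -1.1]
grip_width: 1.002
```

```bash
python3 go.py .5775 .0175 .19 51.5
```

```text
t 2.8167 pos [0.5761 0.0244 0.23  ] tool y deg 51.47323945857437 xtool [ 0.005   0.0102 -0.9999] F [-0.1608  0.4102 -1.0758] M [0.0108 0.0416 0.0116] g 1.0018246213890456 j [-0.4083  0.3214  0.3297  1.8199 -0.1322  1.0145  0.8734]
delta tool cm [ 3.989  -0.5006  0.5471] spin -0.0004670595574935963
```

Call:
{"api": "apply_moves", "payload": {"commands": [[1.5,-0.5,0.55,0,0],[2,0,0,0,0],[1,0,0,0,0],[0,0,0,0,0]]}}

```text
time_s: 3.15
position: [0.5789, 0.0217, 0.1847]
ee_rot: [0.669, 0.238, 0.666, -0.228]
wrist_force: [0.1, 0.0, 0.4]
grip_width: 0.998
```

```bash
python3 go.py .5775 .0175 .133 51.5
python3 - <<'E'
from h import *
for n in ('top','side'):
    c=robot.camera(n); r0,c0=(100,260) if n=='top' else (130,270)
    cv2.imwrite('pics/%s2.png'%n,cv2.resize(c['pixels'][r0:r0+130,c0:c0+180,::-1],None,fx=4,fy=4,interpolation=cv2.INTER_CUBIC))
E
```

```text
t 3.15 pos [0.5789 0.0217 0.1847] tool y deg 51.49540655250706 xtool [ 0.0082  0.0125 -0.9999] F [0.1409 0.0054 0.3604] M [0.0014 0.0665 0.0254] g 0.9978960608896273 j [-0.389   0.3749  0.3181  1.8607 -0.1593  0.9199  0.903 ]
delta tool cm [ 5.1589 -0.495   0.1559] spin -8.01707827692257e-05
```

View pics/side2.png

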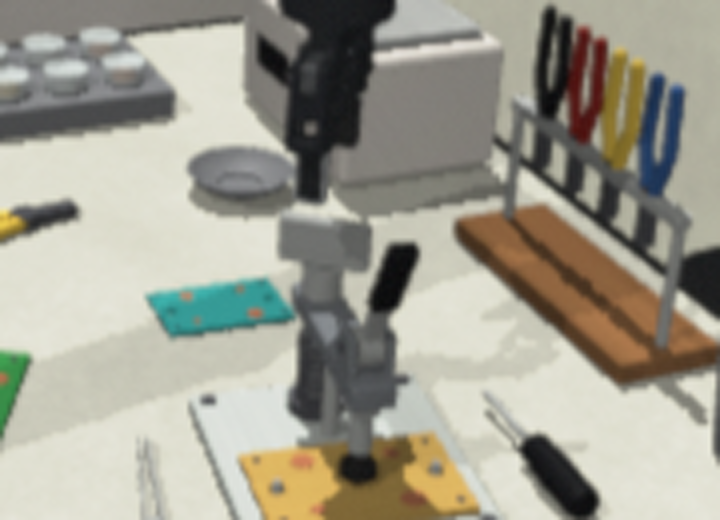

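The side view shows the gripper (310,150) above the wings (325,240). The fingers appear in line with the nut and clear of the lever.

Call:
{"api": "apply_moves", "payload": {"commands": [[1.2,-0.5,0.15,0,0],[1.5,0,0,0,0],[1.5,0,0,0,0],[0.6,0,0,0,0],[0,0,0,0,0]]}}

```text
time_s: 3.67
position: [0.5824, 0.0212, 0.1427]
ee_rot: [0.673, 0.239, 0.663, -0.224]
wrist_force: [0.9, -0.4, 0.3]
grip_width: 1.002
```

```bash
python3 go.py .5775 .0175 .133 51.5
```

```text
t 3.6667 pos [0.5824 0.0212 0.1427] tool y deg 51.775046994497096 xtool [ 0.0198  0.0162 -0.9997] F [ 0.9123 -0.4276  0.3348] M [-0.0252  0.0607  0.0299] g 1.0020041283986976 j [-0.3698  0.4271  0.3004  1.8955 -0.1874  0.8234  0.934 ]
delta tool cm [ 0.9575 -0.6175 -0.1608] spin 0.0048004756516890484
```

Call:
{"api": "apply_moves", "payload": {"commands": [[0.5,-0.5,-0.15,0,0],[0.5,-0.2,0,0,0],[0.1,0,0,0,0],[0,0,0,0,0]]}}

```text
time_s: 4.0
position: [0.5783, 0.0172, 0.1336]
ee_rot: [0.674, 0.24, 0.662, -0.223]
wrist_force: [0.1, -0.0, -0.4]
grip_width: 0.998
```

```bash
python3 go.py .5775 .0175 .133 51.5
```

```text
t 4.0 pos [0.5783 0.0172 0.1336] tool y deg 51.83745147521094 xtool [ 0.0238  0.0172 -0.9996] F [ 0.0847 -0.0268 -0.3914] M [-0.0021  0.0466 -0.0647] g 0.9975964432211852 j [-0.3614  0.4311  0.2966  1.915  -0.1929  0.796   0.9466]
delta tool cm [ 0.0635 -0.0287 -0.0785] spin 0.005889639308142939
```

Close gradually.

Call:
{"api": "apply_moves", "payload": {"commands": [[0,0,-0.05,0,120],[0,0,0,0,160],[0,0,0,0,200],[0,0,0,0,230],[0,0,0,0,255]]}}

```text
time_s: 4.42
position: [0.5787, 0.0175, 0.1351]
ee_rot: [0.675, 0.24, 0.661, -0.222]
wrist_force: [-0.2, 0.4, 0.6]
grip_width: 0.3
```

Call:
{"api": "apply_moves", "payload": {"commands": [[0,0,0,0,255],[0,0,0,0,255],[0,0,0,0,255]]}}

```text
time_s: 4.67
position: [0.5806, 0.0198, 0.1356]
ee_rot: [0.676, 0.241, 0.661, -0.221]
wrist_force: [2.5, 0.1, -0.0]
grip_width: 0.129
```

```bash
python3 go.py .5775 .0175 .133 51.5
python3 - <<'E'
from h import *
for n in ('top','side'):
    c=robot.camera(n); r0,c0=(100,260) if n=='top' else (130,270)
    cv2.imwrite('pics/%s3.png'%n,cv2.resize(c['pixels'][r0:r0+130,c0:c0+180,::-1],None,fx=4,fy=4,interpolation=cv2.INTER_CUBIC))
E
```

```text
t 4.6667 pos [0.5806 0.0198 0.1356] tool y deg 51.92966803195355 xtool [ 0.0294  0.0195 -0.9994] F [ 2.4874  0.0888 -0.0195] M [-1.0583  0.6425 -0.2199] g 0.1287502889960136 j [-0.3635  0.4291  0.2952  1.9122 -0.1939  0.7949  0.9451]
delta tool cm [ 0.2491 -0.3856 -0.1053] spin 0.007499121848153596
```

View pics/side3.png

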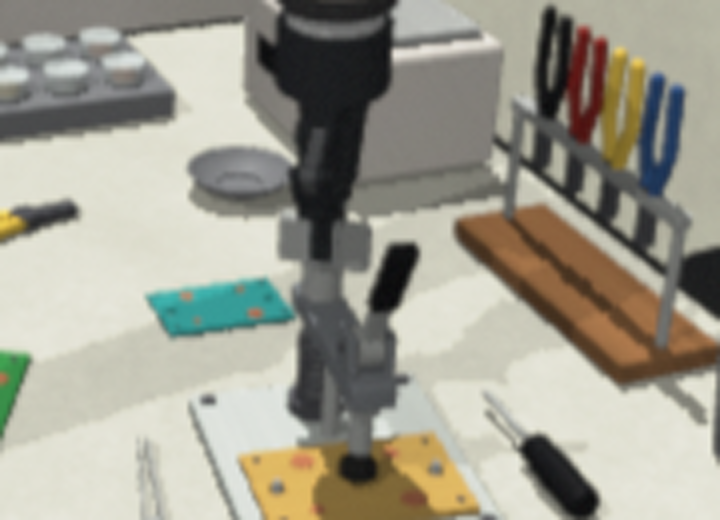

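Call:
{"api": "apply_moves", "payload": {"commands": [[0.03,0,0,0.1,255],[0.03,0,0,0.1,255],[0.03,0,0,0.1,255],[0.03,0,0,0.1,255]]}}

```text
time_s: 5.1
position: [0.5803, 0.0195, 0.1344]
ee_rot: [0.613, 0.372, 0.602, -0.351]
wrist_force: [1.2, 1.6, 0.5]
grip_width: 0.132
```

```bash
python3 go.py .579 .019 .133 -8.1
```

```text
t 5.1 pos [0.5803 0.0195 0.1344] tool y deg 28.46569255970007 xtool [ 0.0281  0.0181 -0.9994] F [1.1986 1.5713 0.5324] M [-1.1375  0.5893  0.2055] g 0.13232483725788047 j [-0.4403  0.4421  0.396   1.9179 -0.2549  0.7984  0.5925]
delta tool cm [ 0.1363 -0.1421 -0.0212] spin 0.6381917284387594
```

Call:
{"api": "apply_moves", "payload": {"commands": [[0.03,0,0,0.1,255],[0.03,0,0,0.1,255],[0.03,0,0,0.1,255],[0.03,0,0,0.1,255],[0.03,0,0,0.1,255]]}}

```text
time_s: 5.52
position: [0.5798, 0.0195, 0.1328]
ee_rot: [0.497, 0.516, 0.492, -0.495]
wrist_force: [1.7, 0.8, 0.4]
grip_width: 0.131
```

```bash
python3 go.py .579 .019 .133 -8.1
python3 - <<'E'
from h import *
for n in ('top','side'):
    c=robot.camera(n); r0,c0=(100,260) if n=='top' else (130,270)
    cv2.imwrite('pics/%s4.png'%n,cv2.resize(c['pixels'][r0:r0+130,c0:c0+180,::-1],None,fx=4,fy=4,interpolation=cv2.INTER_CUBIC))
E
```

```text
t 5.5167 pos [0.5798 0.0195 0.1328] tool y deg -1.3088605002181837 xtool [ 0.0258  0.0162 -0.9995] F [1.6545 0.8181 0.3646] M [-0.6671  0.6599  0.1755] g 0.1309064760294137 j [-0.5388  0.4662  0.5275  1.9248 -0.339   0.8083  0.1508]
delta tool cm [-0.0227 -0.0761  0.0508] spin 0.11852774423343343
```

View pics/side4.png

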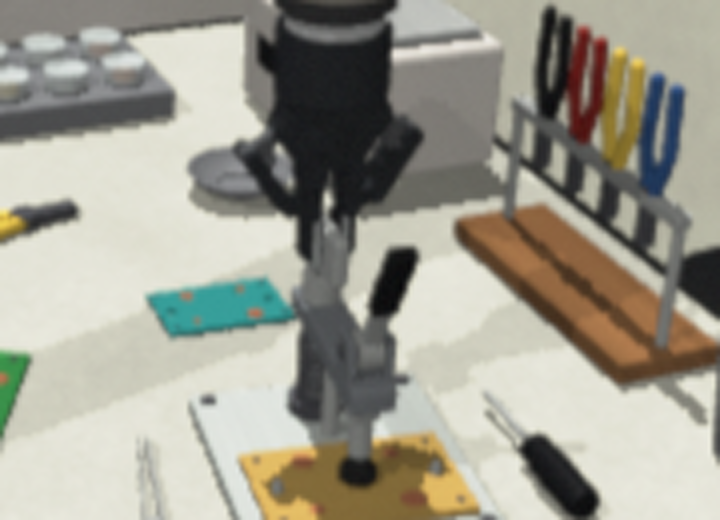

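View pics/top4.png

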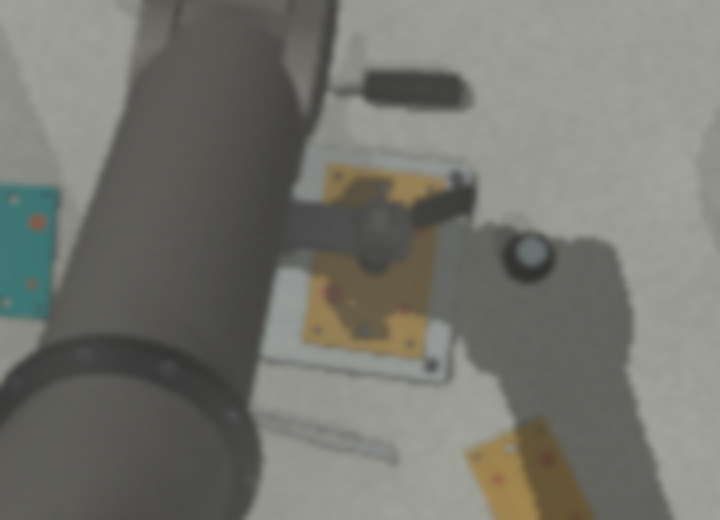

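The side view shows the wings at (325,255), now almost in line with the arm; the lever is still up. I'll make the last turn, let the arm settle and check.

Call:
{"api": "apply_moves", "payload": {"commands": [[0,0,0,0.08,255],[0,0,0,0.03,255],[0,0,0,0,255]]}}

```text
time_s: 5.87
position: [0.5797, 0.0195, 0.1325]
ee_rot: [0.47, 0.54, 0.466, -0.519]
wrist_force: [2.5, 0.6, 0.4]
grip_width: 0.133
```

```bash
python3 go.py .579 .019 .133 -8.1
```

```text
t 5.8667 pos [0.5797 0.0195 0.1325] tool y deg -7.081784971689527 xtool [ 0.0253  0.0158 -0.9996] F [2.468  0.6198 0.3518] M [-0.2981  0.5696 -0.03  ] g 0.13308827185441696 j [-0.5583  0.4722  0.5538  1.9261 -0.3565  0.8111  0.0661]
delta tool cm [-0.0557 -0.0601  0.0618] spin 0.017771204737305025
```

Call:
{"api": "apply_moves", "payload": {"commands": [[0,0,0,0.02,255],[0,0,0,0,255],[0,0,0,0,150],[0,0,0,0,0],[0,0,0,0,0]]}}

```text
time_s: 6.28
position: [0.5795, 0.0194, 0.1325]
ee_rot: [0.466, 0.544, 0.463, -0.522]
wrist_force: [0.7, 0.6, 0.0]
grip_width: 0.547
```

Call:
{"api": "apply_moves", "payload": {"commands": [[0,0,0,0,0],[0,0,0,0,0],[-1.5,0,0,0,0],[-3,0,0,0,0],[-4,0,0,0,0]]}}

```text
time_s: 6.7
position: [0.5718, 0.0179, 0.2122]
ee_rot: [0.463, 0.539, 0.466, -0.527]
wrist_force: [-0.3, -0.2, 0.7]
grip_width: 0.997
```

```bash
python3 go.py .579 .019 .3 -8.1
```

```text
t 6.7 pos [0.5718 0.0179 0.2122] tool y deg -7.891624708798085 xtool [ 0.011   0.0141 -0.9998] F [-0.2601 -0.1571  0.6509] M [ 0.009  -0.0054  0.0186] g 0.9973651257706 j [-0.6181  0.3653  0.6189  1.8673 -0.2694  0.9776 -0.0182]
delta tool cm [-8.7712  0.7724 -0.3471] spin 0.0036368349112753775
```

Run:
```python
from h import *
np.set_printoptions(precision=4,suppress=True)
c=robot.camera('side')
cv2.imwrite('pics/side5.png',cv2.resize(c['pixels'][130:260,270:450,::-1],None,fx=4,fy=4,interpolation=cv2.INTER_CUBIC))
P=cloud(c,np.ones((400,640),bool))
nt=(abs(P[:,0]-.578)<.05)&(abs(P[:,1]-.018)<.05)&(P[:,2]>.137)&(P[:,2]<.175)
q=P[nt]; w,V=np.linalg.eigh(np.cov(q[:,:2].T)); d=V[:,1]
print(nt.sum(),cv2.minAreaRect((q[:,:2]*1000).astype(np.float32)),q.mean(0),np.degrees(np.arctan2(d[1],d[0])),np.percentile(q[:,2],[2,98]))
ar=(abs(P[:,0]-.565)<.05)&(P[:,1]<.06)&(P[:,1]>-.12)&(P[:,2]>.1)&(P[:,2]<.112)
q=P[ar];print(ar.sum(),cv2.minAreaRect((q[:,:2]*1000).astype(np.float32)))
```

```text
126 ((577.1827392578125, 16.957847595214844), (64.08726501464844, 12.482364654541016), 82.19718170166016) [0.5743 0.0109 0.1533] 84.42680467266584 [0.1377 0.1636]
234 ((569.8248901367188, -30.755332946777344), (147.47911071777344, 33.459327697753906), 82.62014770507812)
```

View pics/side5.png

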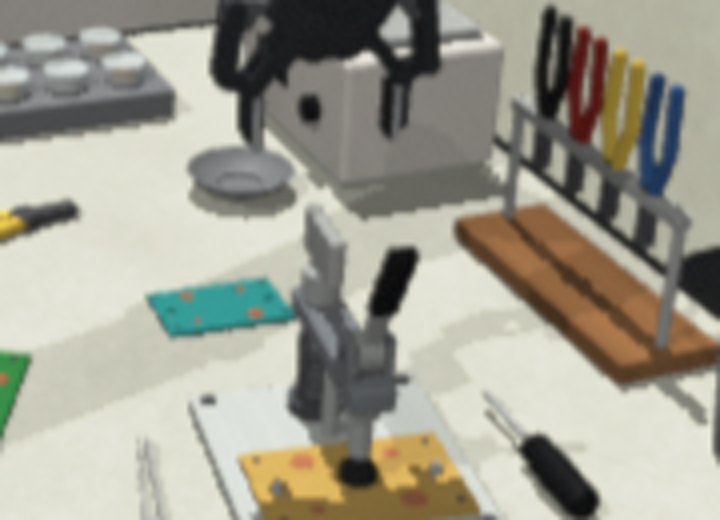

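The side view shows the wings at (325,245), in line with the grey arm: 82.2° against 82–82.6° for the arm and base. The nut is set, so next is the lever.

Call:
{"api": "apply_moves", "payload": {"commands": [[-1,0,0,0,255],[0,0,0,0,255],[0,0,0,0,255],[0,0,0,0,255],[0,0,0,0,255]]}}

```text
time_s: 7.17
position: [0.5782, 0.0169, 0.2344]
ee_rot: [0.466, 0.546, 0.462, -0.521]
wrist_force: [0.2, -0.0, 0.0]
grip_width: 0.298
```

```bash
python3 go.py .564 -.079 .215 -8.1
```

```text
t 7.1667 pos [0.5782 0.0169 0.2344] tool y deg -7.970555697855417 xtool [ 0.0309  0.0193 -0.9993] F [ 0.1851 -0.0483  0.0408] M [-0.0086  0.0495 -0.0198] g 0.2976092527063457 j [-0.625   0.3392  0.6292  1.8448 -0.2567  1.002  -0.0284]
delta tool cm [ 1.7082 -0.1306  9.7332] spin 0.002259229270369323
```

Call:
{"api": "apply_moves", "payload": {"commands": [[0,0,3,0,255],[0,0,3,0,255],[0.5,0,2.5,0,255],[1,0,1,0,255],[0,0,0,0,255]]}}

```text
time_s: 7.58
position: [0.5631, -0.0774, 0.2111]
ee_rot: [0.466, 0.542, 0.465, -0.521]
wrist_force: [-0.0, 0.1, -0.2]
grip_width: 0.001
```

```bash
python3 go.py .564 -.079 .195 -8.1;  python3 - <<'E'
from h import *
c=robot.camera('side')
cv2.imwrite('pics/side6.png',cv2.resize(c['pixels'][130:260,270:450,::-1],None,fx=4,fy=4,interpolation=cv2.INTER_CUBIC))
E
```

```text
t 7.5833 pos [ 0.5631 -0.0774  0.2111] tool y deg -7.612736519514238 xtool [ 0.023   0.0188 -0.9996] F [-0.041   0.1223 -0.235 ] M [-0.0545  0.0731  0.0835] g 0.0012062663541293995 j [-0.4677  0.3588  0.642   1.8846 -0.2858  0.9642  0.1718]
delta tool cm [1.6116 0.0814 0.1852] spin 0.008504352059203683
```

View pics/side6.png

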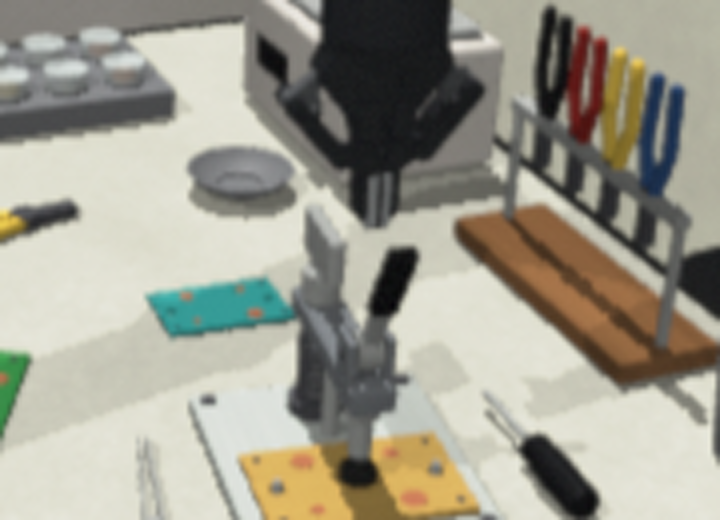

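Call:
{"api": "apply_moves", "payload": {"commands": [[1.2,0,0.2,0,255],[0.1,0,1.0,0,255],[0,0,1.0,0,255]]}}

```text
time_s: 7.88
position: [0.5618, -0.0942, 0.1966]
ee_rot: [0.467, 0.541, 0.468, -0.52]
wrist_force: [-0.3, -0.4, 0.2]
grip_width: 0.004
```

```bash
cat > lv.py <<'E'
from h import *
from scipy.spatial.transform import Rotation as Ro
s=robot.observe(); O=np.array([.564,-.080]); out=np.array([-.141,-.990]); lat=np.array([.990,-.141])
d=s['position'][:2]-O
R=Ro.from_quat(s['ee_rot'],scalar_first=True).as_matrix()
print("t %.2f out %.1f lat %.1f z %.1f"%(s['time_s'],d@out*1e3,d@lat*1e3,s['position'][2]*1e3),'F',s['wrist_force'].round(1),'xt',R[:,0].round(3),'ya',np.degrees(np.arctan2(R[1,1],R[0,1])).round(1),'j',s['joints'].round(2))
E
python3 lv.py
```

```text
t 7.88 out 14.4 lat -0.1 z 196.6 F [-0.3 -0.4  0.2] xt [ 0.022  0.021 -1.   ] ya -7.2 j [-0.43  0.38  0.63  1.89 -0.31  0.94  0.23]
```

Lateral centring is good. Now I follow the arc.

Call:
{"api": "apply_moves", "payload": {"commands": [[0,0,0.6,0,255],[0.2,0,0.7,0,255],[0.4,0,0.7,0,255],[0.5,0,0.7,0,255]]}}

```text
time_s: 8.22
position: [0.559, -0.1216, 0.185]
ee_rot: [0.468, 0.541, 0.469, -0.518]
wrist_force: [-0.3, 1.9, 0.9]
grip_width: -0.003
```

```bash
python3 lv.py
```

```text
t 8.22 out 41.9 lat 1.0 z 185.0 F [-0.3  1.9  0.9] xt [ 0.023  0.023 -0.999] ya -7.1 j [-0.37  0.4   0.63  1.9  -0.33  0.92  0.3 ]
```

Call:
{"api": "apply_moves", "payload": {"commands": [[0.8,0,0.8,0,255],[1.0,0,0.7,0,255],[1.0,0,0.6,0,255],[1.1,0,0.3,0,255]]}}

```text
time_s: 8.55
position: [0.5571, -0.1486, 0.1432]
ee_rot: [0.468, 0.542, 0.468, -0.518]
wrist_force: [-1.3, -0.3, 2.1]
grip_width: 0.0
```

```bash
python3 lv.py;  python3 - <<'E'
from h import *
c=robot.camera('side')
cv2.imwrite('pics/side7.png',cv2.resize(c['pixels'][130:260,270:450,::-1],None,fx=4,fy=4,interpolation=cv2.INTER_CUBIC))
E
```

```text
t 8.55 out 68.9 lat 2.9 z 143.2 F [-1.3 -0.3  2.1] xt [ 0.025  0.022 -0.999] ya -7.1 j [-0.29  0.46  0.6   1.92 -0.38  0.84  0.39]
```

View pics/side7.png

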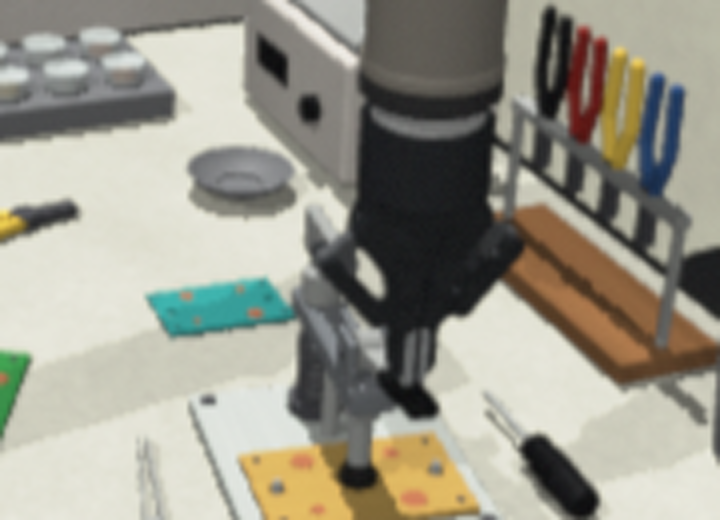

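The side view shows the fingertips on the handle at (410,395), with the lever almost level. Now I press straight down.

Call:
{"api": "apply_moves", "payload": {"commands": [[0.9,-0.1,0.2,0,255],[0.5,-0.1,0,0,255],[0.3,0,0,0,255]]}}

```text
time_s: 8.85
position: [0.5555, -0.1517, 0.1268]
ee_rot: [0.467, 0.543, 0.468, -0.518]
wrist_force: [-22.1, 9.1, 63.9]
grip_width: 0.0
```

```bash
python3 lv.py
```

```text
t 8.85 out 72.1 lat 1.7 z 126.8 F [-22.1   9.1  63.9] xt [ 0.025  0.025 -0.999] ya -7.3 j [-0.27  0.49  0.58  1.93 -0.4   0.82  0.41]
```

It is on the stop, with 64 N at the wrist. That is firmer than I wanted, but under the 120 N limit. I'm backing off straight up now.

Call:
{"api": "apply_moves", "payload": {"commands": [[-0.6,0,0,0,255],[-1.5,0,0,0,255],[-3,0,0,0,255],[-3.5,0,0,0,255],[-3.5,0,0,0,255]]}}

```text
time_s: 9.27
position: [0.5481, -0.153, 0.2441]
ee_rot: [0.463, 0.539, 0.472, -0.521]
wrist_force: [1.6, -0.3, -1.0]
grip_width: -0.001
```

Call:
{"api": "apply_moves", "payload": {"commands": [[-3.5,0,0,0,255],[-3.5,0,0,0,255],[0,0,-4,0,255],[0,0,-4,0,255],[0,0,-3,0,255]]}}

```text
time_s: 9.68
position: [0.5636, -0.0534, 0.3273]
ee_rot: [0.464, 0.546, 0.463, -0.522]
wrist_force: [0.7, 0.6, -0.1]
grip_width: 0.002
```

```bash
python3 lv.py;  python3 meas.py
python3 - <<'E'
from h import *
for n in ('top','side'):
    c=robot.camera(n); r0,c0=(100,260) if n=='top' else (150,270)
    cv2.imwrite('pics/%s8.png'%n,cv2.resize(c['pixels'][r0:r0+130,c0:c0+180,::-1],None,fx=4,fy=4,interpolation=cv2.INTER_CUBIC))
    save(c,n+'8f')
E
```

```text
t 9.68 out -26.2 lat -4.2 z 327.3 F [ 0.7  0.6 -0.1] xt [ 0.026  0.022 -0.999] ya -8.1 j [-0.55  0.23  0.66  1.75 -0.18  1.19  0.02]
top base 533 ((554.6143188476562, -68.73634338378906), (308.9994201660156, 282.4893798828125), 0.2025684416294098) z 0.01609392990550431
top nut 95 ((579.3363647460938, 31.015296936035156), (39.632511138916016, 11.92753791809082), 81.84297943115234) [0.5777 0.0308 0.1586] z [0.1381 0.1623 0.1681] dir 80.26767575614333
top lever 83 [ 0.5508 -0.1636  0.1553] [ 0.5402 -0.1855  0.1248  0.5865 -0.0756  0.6798]
top arm 0 [nan nan nan] nan nan
side plate 944 ((563.5314331054688, -82.18064880371094), (92.05951690673828, 141.0674591064453), 80.60078430175781) z 0.020942618950053293
side base 2573 ((582.2783813476562, -60.715545654296875), (257.799560546875, 304.6134948730469), 47.477054595947266) z 0.017213446172065324
side nut 130 ((576.8558349609375, 17.07314109802246), (61.83546829223633, 11.927043914794922), 81.5452880859375) [0.5743 0.0113 0.1527] z [0.1368 0.1532 0.1636] dir 84.88001820070023
side lever 1633 [ 0.5569 -0.0839  0.4503] [ 0.5244 -0.1818  0.1252  0.6021 -0.0605  0.6286]
side arm 95 [ 0.5642 -0.0253  0.1023] 58.956385904335356 0.10416527528900082
  avg = a.mean(axis, **keepdims_kw)
  ret = um.true_divide(
meas.py:25: RuntimeWarning: Degrees of freedom <= 0 for slice
  q=P[ar]; w,V=np.linalg.eigh(np.cov(q[:,:2].T)); d=V[:,1]
  c *= np.true_divide(1, fact)
  c *= np.true_divide(1, fact)
meas.py:26: RuntimeWarning: Mean of empty slice.
  print(n,'arm',ar.sum(),q.mean(0),np.degrees(np.arctan2(d[1],d[0])),np.median(q[:,2]))
  return _methods._mean(a, axis=axis, dtype=dtype,
  ret = ret.dtype.type(ret / rcount)
```

View pics/side8.png

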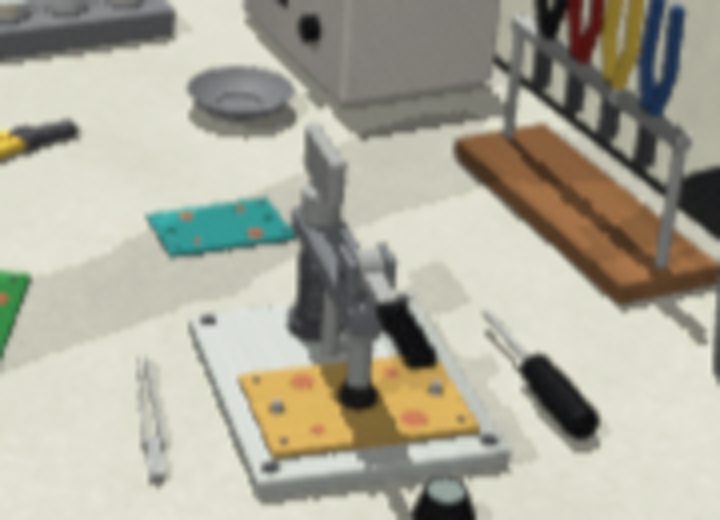

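View pics/top8.png

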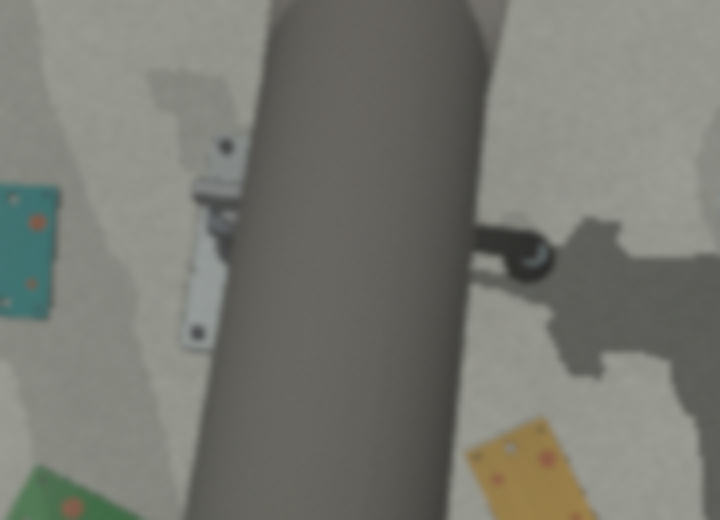

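View pics/side8f.png

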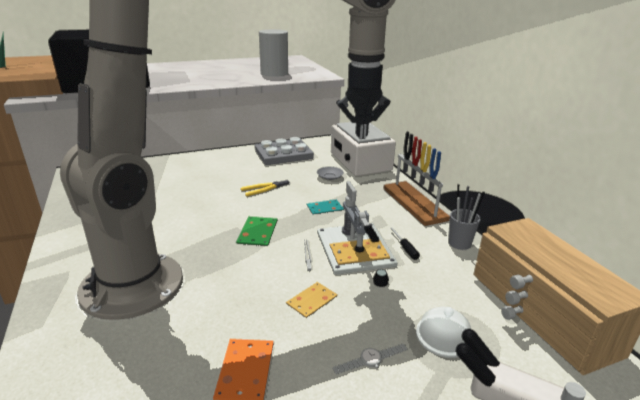

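Run:
```python
from h import *
np.set_printoptions(precision=4,suppress=True)
for n in('side','top'):
    c=robot.camera(n); P=cloud(c,np.ones((400,640),bool)); v,u=np.nonzero(c['range_z']>0); col=c['pixels'][v,u].astype(int)
    k=(abs(P[:,0]-.554)<.03)&(P[:,1]<-.12)&(P[:,1]>-.2)&(P[:,2]>.1)&(P[:,2]<.2)&(col.max(1)<70); q=P[k]
    out=-(q[:,1]+.08)*.99-(q[:,0]-.564)*.141
    z=q[:,2]; top=z>np.median(z)-.004
    print(n,k.sum(),np.polyfit(out[top],z[top],1),np.percentile(z,[5,50,95]),[(a,np.percentile(z[(out>a)&(out<a+.02)],90)) for a in(.045,.065,.085) if ((out>a)&(out<a+.02)).any()])
```

```text
side 133 [-0.0299  0.1297] [0.1201 0.1272 0.1294] [(0.045, np.float64(0.12924004939143807)), (0.065, np.float64(0.12935099068742925)), (0.085, np.float64(0.1291827721502125))]
top 77 [0.0961 0.121 ] [0.1244 0.1291 0.1331] [(0.065, np.float64(0.1307207318784939)), (0.085, np.float64(0.13221251371658982))]
```

The lever is level: its top is at 129 mm along the whole handle, as it should be when closed. The nut is in line, and the plate and the other things have not moved.

```bash
python3 -c "
from bench import robot
print(robot.close_job())"
```

```text
the job is handed in; nothing more can be done
None
```

The plate is clamped and the job was handed in after about 10 s of robot time. With the lever still up, I gripped the wing nut and turned it about 1.04 rad clockwise, until the wings lay in line with the arm. I then let go, pushed the cam lever over and down to its stop with the shut fingertips, and moved the arm clear.

**Last checks:**
- **Nut:** the wings lie at 81.5–82.2° and the arm and base at 81.7–82.6°, so they are in line to within about 1°.
- **Lever:** the side view shows the handle level at 129 mm, the height expected when closed. The top view gave a slight upward slope (0.10, noisy), which disagrees. I trusted the side view because the fingertips had already met the stop at 127 mm.
- **Plate:** it is still on its pins. Its centre is at (0.5635, -0.082), within 0.3 mm of where it started.
- **Other things on the bench:** they look unmoved in the side view, but I did not measure them.

**Force on the stop:** the last press on the lever reached about 68 N at the wrist. I had meant it to be gentler. It came from the fingertips and stayed under the 120 N wrist limit. It would only count against the 40 N limit for the arm and gripper body if fingertip contact is included.

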